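# Load the angle-drilling jig with the heel block kept behind the box

## Task

A lap-jointed heel block is tucked behind the closed wooden box. Slide the box aside along the bench, take the block out, lay it thin tongue first in the chute of the sloping drill jig and push it down under the drill plate until it is fully home against the stop; then push the jig's sliding bolt fully across behind the block. Keep the box upright on the bench and do not knock over the glue bottle.

Things in the scene. Friction and masses are not known exactly. Their poses are not given: they have to be found in the camera images.
- string_box: Closed maple box, darker lid (stays shut), 122 x 194 x 66 mm high, about 0.42 kg, loose, left or right of the bench's middle, the jig on the other side. Origin: centre of its underside; y along the 194 mm length, z up; front with lock faces -x. The block lies along its +x side, too close for a finger between; bench free behind it. A few newtons slide it.
- block_body (a point): Heel block, plain brown wood, loose, about 0.13 kg, 130 long, 38 wide: body 85 long and 46 mm high and, at +x, a tongue 45 long and 22 mm high, flush with the underside. Point: centre of the thick body, 23 mm above the underside, 42.5 from its square end. x along the length to the tongue, y across, z up. Lies flat behind the box, its length along the box's.
- block_tip (a point): Middle of the lower edge of the tongue's end face, 87.5 mm ahead (+x) of block_body and 23 mm below it. Axes as the block.
- bed: Sloping plywood bed of the drill jig, fixed, 14 degrees, low end away from the robot. Origin on the bed surface at the middle of the stop's face; x down the slope into the stop, y left seen from the high end, z square to the bed. In mm: bed x -222 to 0, y -50 to 50; wing under the bolt x -167 to -111, y to -135; stop 34 high. The block does not slide down by itself.
- chute_mouth (a point): Upper end of the chute, on the bed surface at x = -128 mm, y = 0 in the bed's frame; axes as the bed. Guide rails 18 mm high: inner faces at y = +-21 from x = -80 to 0, flaring to +-29 at x = -128; none above that, so the block is laid down there and pushed. Home: tongue end at x = 0 on the stop, square end of the block at x = -130.
- drill_plate (a point): Centre of the underside of the aluminium drill plate (two steel bushes) that bridges the chute over x -42 to -2 mm of the bed's frame, 26 mm above the bed; top 36, bushes and screws up to 42 above the bed. The tongue passes below it, the thick body does not. Axes as the bed.
- bolt (a joint): Sliding bolt, 12 mm square bar across the bed at x -146 to -134 mm of its frame, 6 to 18 above it. 0: drawn back, nose at y = -33; 0.058 m: fully across behind the block (end of travel). Moves along the bed's +y, stays where left, friction 2 N; cannot cross unless the block is home. Staples x -153 to -127, y -78 to -36, 23 high; wooden keep opposite y 32 to 44, 24 high.
- bolt_knob (a point): Middle of the bolt's upright knob, 16 mm in diameter, 24 mm high, 38 mm above the bed surface. Moves with the bolt, at x = -140 mm, y = -121 (drawn back) to -63 (across) in the bed's frame; axes as the bed.
- bottle_mid (a point): Glue bottle with a pointed red cap, 58 mm in diameter, 164 mm high, standing loose behind the work near the middle of the bench; this point is its centre, half-way up. To be left standing.

How it is judged:
By the outcome, as a careful person would: the job done as asked, in the order asked, and still so for the second after the job is handed in, with the robot touching nothing.
It also fails if it takes over 61 s, if anything falls off the work surface, if the arm or the gripper's body presses on something with over 40 N, if the wrist force passes 120 N, or if a joint passes its speed limit or range.

## Robot

A 6-joint arm with a two-finger parallel gripper is mounted at the origin on a cart in front of the work surface, level with it; the furniture and walls round the work are solid. World frame = base frame: x ahead of the robot, y to its left, z up, the work surface at z = 0. Lengths are in m, angles in rad, forces in N, time in s.
With the tool pointing down it reaches from about 0.275 to 0.85 m from the base axis. Payload 19 kg.
Tool frame: the origin (TCP) lies midway between the tips of the shut fingers; the grasp point (between the pads) lies 19 mm behind it; z points along the fingers, y is the line along which they close (so a half turn about z gives the same grasp; the last joint's range is limited). The gripper opens to 85 mm and grips with 20 to 120 N. Pads are 22 mm wide; open, the fingers measure 114 mm over their backs; the gripper's body (76 mm by 85 mm) begins 54 mm behind the grasp point. The pads swing forward as they close: fully open they stand 13 mm farther back than shut.
Start: joints at [1.071, 0.15, 1.437, -0, 1.554, -0.134], TCP at [0.206, 0.537, 0.231] pointing down, gripper open.
Joint ranges: [-2.8, 2.8], [-0.68, 2.1], [0.12, 2.68], [-1.39, 4.53], [0.16, 2.79], [-2.81, 2.81]. Speed limits (rad/s): [1.89, 1.89, 2.22, 3.01, 3.01, 3.01].

## Interface

Orientations are given as a unit quaternion [w, x, y, z].
In Python, from bench import env, kinematics, cams, job, search_frame, outline_of gives the robot as it stands. Calls block until the motion is done:
- env.reach(position, orientation): joint-space move of the TCP to a pose.
- env.movel(position, rotation=None, vel=0.15): straight line of the TCP; rotation=None keeps the orientation; vel is the mean speed in m/s.
- env.movej(angles): joint-space move.
- env.gripper_to(opening): finger opening in m; the grip force is fixed at half the most; returns when the fingers have stopped.
- env.sleep(seconds).
- kinematics.ik(position, orientation): joint angles nearest the present ones, or None.
- env.get_obs(): the state.
- cams.camera(name): name is "scene" or "top" or "wrist"; returns a dict with "frame" (400x640x3 uint8, red, green, blue), "z_map" (400x640 float32, m along the optical axis (not along the pixel's ray), 0 where there is no reading), "camera_matrix" (3x3 intrinsics, pixels), "origin" and "attitude" of the camera in the world. Camera axes: x right, y down, z forward; pixel columns grow to the right and rows downward; lengths in m; the calibration is good to about 2 mm. The wrist camera is an equidistant fisheye: a pixel r from the principal point sees the ray r / f radians off the axis. A picture is of the moment at which its call begins.
A pose or a line that the arm cannot do raises env.MotionError and nothing moves.
- job.finish_job(): hands the job in; it is judged then, once.
Trained networks look in a picture, given as the dict that the camera call returned (one of the last four; its "shot" number tells which), for a name from the list of things; names that differ only in an ending like _2 or _b are one class to them, and where a whole thing is asked for, a point or a joint stands for the part that bears it (a point fixed in the world has none). Each returns a list of dicts, best first, with "score" (0 to 1); they miss things now and then, are a little off and sometimes report something else, mostly with a low value. They report only what shows in the picture. A call takes as long as a camera call.
- search_frame(picture, label): "bbox" ([left, top, width, height] in pixels, round what is visible of it).
- outline_of(picture, label): "region" (400x640 bool, what is visible of it) and "bbox" ([left, top, width, height] in pixels, round what is visible of it).
The state is a dict: "t": time; "joint_positions": joint angles; "qvel": joint speeds; "joint_efforts": joint torques, N m; "tool_pos": TCP position; "eef_rot": TCP orientation; "force": force on the tool from outside, world axes, zero at the start; "ft_torque": the same for the moment, N m; "grip_width": finger opening in m; "grasp_force": force on a finger pad.
Only numpy, scipy, OpenCV 4.12 (cv2) and the standard library are available. Lean on these libraries where they do the work, as an engineer would, in place of code of your own. Each camera call takes 0.05 s, during which the arm holds its last target. There are 200 camera calls.

## Working session

There is one attempt and no reset: what is moved stays moved. The work goes in short steps, each a Python script; the robot and the scene stay as the last script left them, time stands still between calls to the robot, and variables do not carry over. Pictures are saved under pics/ and viewed, at most 10 in all, crops included, and the job is handed in when it is done.

```bash
ls; mkdir -p pics
cat > h.py <<'E'
import numpy as np, cv2
from scipy.spatial.transform import Rotation as R
from bench import env, kinematics, cams, job, search_frame, outline_of
def rot(att):
    a=np.array(att,float)
    return a if a.shape==(3,3) else R.from_quat(a[[1,2,3,0]]).as_matrix()
def cloud(p):
    z=p["z_map"];K=np.array(p["camera_matrix"]);v,u=np.mgrid[:400,:640]
    X=np.stack([(u-K[0,2])/K[0,0]*z,(v-K[1,2])/K[1,1]*z,z],-1)
    W=X@rot(p["attitude"]).T+np.array(p["origin"]); W[z==0]=np.nan
    return W
def save(p,n): cv2.imwrite("pics/"+n,p["frame"][:,:,::-1])
def quat(M):
    q=R.from_matrix(M).as_quat(); return [q[3],q[0],q[1],q[2]]
E
python3 - <<'E'
from h import *
for n in ["scene","top"]:
    p=cams.camera(n); save(p,n+"1.png"); W=cloud(p); np.save(n+"1.npy",W)
    print(n,p["origin"],p["attitude"])
    for l in ["string_box","block_body","bed","drill_plate","bolt","bolt_knob","bottle_mid"]:
        for d in outline_of(p,l)[:2]:
            P=W[d["region"]];P=P[~np.isnan(P[:,0])]
            if len(P): print(l,round(d["score"],2),d["bbox"],np.percentile(P,[2,50,98],axis=0).round(3).tolist())
print(env.get_obs())
E
```

```text
pics
scene [ 0.17075693 -0.69637749  0.97229577] [-0.33734845  0.89747777 -0.26691551  0.09739502]
string_box 0.65 [227.1, 139.8, 54.1, 62.0] [[0.456, 0.129, 0.003], [0.514, 0.195, 0.064], [0.581, 0.323, 0.068]]
block_body 0.87 [267.3, 149.6, 27.9, 28.9] [[0.577, 0.151, 0.005], [0.599, 0.183, 0.044], [0.623, 0.274, 0.05]]
block_body 0.66 [225.0, 140.3, 56.2, 64.4] [[0.457, 0.129, 0.001], [0.514, 0.198, 0.064], [0.583, 0.325, 0.068]]
bed 0.55 [297.2, 227.1, 94.1, 86.5] [[0.434, -0.361, 0.036], [0.531, -0.248, 0.073], [0.662, -0.18, 0.094]]
drill_plate 0.95 [297.5, 226.8, 94.6, 85.7] [[0.434, -0.362, 0.035], [0.532, -0.248, 0.073], [0.664, -0.175, 0.094]]
bolt 0.72 [343.8, 274.5, 39.5, 28.1] [[0.52, -0.358, 0.077], [0.534, -0.338, 0.086], [0.549, -0.281, 0.118]]
bolt 0.44 [228.2, 139.0, 53.4, 62.3] [[0.457, 0.129, 0.005], [0.514, 0.197, 0.064], [0.581, 0.319, 0.068]]
bolt_knob 0.7 [266.6, 148.9, 32.0, 30.8] [[0.577, 0.151, 0.001], [0.6, 0.184, 0.044], [0.636, 0.278, 0.05]]
bolt_knob 0.58 [349.3, 277.9, 31.1, 26.4] [[0.52, -0.358, 0.063], [0.534, -0.34, 0.086], [0.555, -0.282, 0.118]]
b
[... 882 characters left out ...]
t': 0.8, 'joint_positions': array([ 1.07099812e+00,  1.50461167e-01,  1.43742658e+00,  5.79664813e-06,
        1.55377020e+00, -1.33996779e-01]), 'qvel': array([-0.00106202, -0.00011834,  0.00110853,  0.00039577,  0.00020676,
        0.0005012 ]), 'joint_efforts': array([ 1.09652745e-03, -7.12738037e+01, -5.71046484e+01, -9.76783667e-06,
        1.27943422e-03,  3.89200864e-05]), 'tool_pos': array([0.2056749 , 0.53692083, 0.23127545]), 'eef_rot': array([-1.29273778e-05,  1.81882712e-01,  9.83320232e-01, -3.01193075e-05]), 'force': array([ 0.56778446,  0.02529859, -0.44908638]), 'ft_torque': array([ 0.03124895,  0.01845658, -0.04035369]), 'grasp_force': 0.0, 'grip_width': 0.08545964156056736}
```

View images.

Run:
```python
import cv2
i=cv2.imread("pics/top1.png")[130:300,180:480]; cv2.imwrite("pics/t1c.png",cv2.resize(i,None,fx=2.6,fy=2.6,interpolation=cv2.INTER_CUBIC))
i=cv2.imread("pics/scene1.png")[110:330,200:420]; cv2.imwrite("pics/s1c.png",cv2.resize(i,None,fx=2.7,fy=2.7,interpolation=cv2.INTER_CUBIC))
```

```text
(no output)
```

View pics/t1c.png

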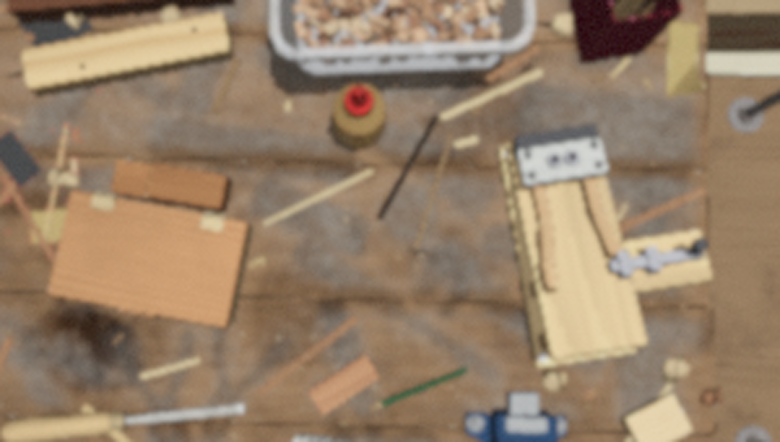

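View pics/s1c.png

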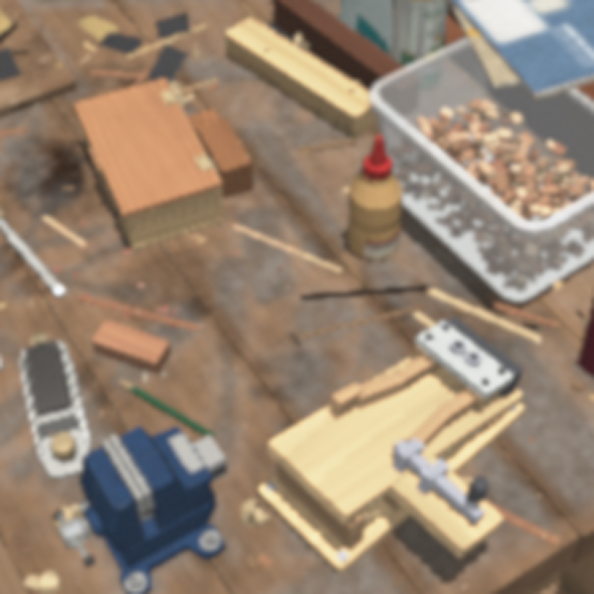

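```bash
cat > fit.py <<'E'
from h import *
from scipy.optimize import differential_evolution as DE
def boxes(P,L,default):
    h=np.array(default,float)*np.ones(len(P))
    for x0,x1,y0,y1,z in L:
        m=(P[:,0]>x0)&(P[:,0]<x1)&(P[:,1]>y0)&(P[:,1]<y1); h[m]=z
    return h
def pts(W,lo,hi):
    P=W.reshape(-1,3);P=P[~np.isnan(P[:,0])]
    return P[np.all((P>lo)&(P<hi),axis=1)]
def flatfit(P,L,bounds,clip=.012):   # objects on the bench; params x,y,yaw
    def c(p):
        Q=(P-[p[0],p[1],0])@R.from_euler('z',p[2]).as_matrix()
        return np.minimum(abs(Q[:,2]-boxes(Q,L,0)),clip).mean()
    r=DE(c,bounds,seed=1,tol=1e-8,maxiter=300,popsize=20); return r.x,r.fun
BED=[(-.222,0,-.05,.05,0),(-.167,-.111,-.135,-.05,0),(-.153,-.127,-.078,-.036,.023),(-.153,-.127,.032,.044,.024),
     (-.08,0,.021,.03,.018),(-.08,0,-.03,-.021,.018),(-.042,-.002,-.04,.04,.036),(0,.01,-.04,.04,.034)]
def bedR(yaw): return R.from_euler('ZY',[yaw,np.radians(14)]).as_matrix()
def bedfit(P,clip=.012):
    def c(p):
        Q=(P-p[:3])@bedR(p[3])
        h=boxes(Q,BED,np.nan); n=np.isnan(h)
        e=np.where(n,abs(P[:,2]),abs(Q[:,2]-h)); return np.minimum(e,clip).mean()
    r=DE(c,[(.58,.72),(-.30,-.15),(.0,.08),(-.5,.5)],seed=1,tol=1e-8,maxiter=400,popsize=20); return r.x,r.fun
BLK=[(-.0425,.0425,-.019,.019,.046),(.0425,.0875,-.019,.019,.022)]
BOX=[(-.061,.061,-.097,.097,.066)]
E
cat > e1.py <<'E'
from fit import *
for W in [np.load("top1.npy"),np.load("scene1.npy")]:
    P=pts(W,[.40,-.42,-.02],[.72,-.12,.12]); print(len(P),"bed",*[a.round(4) if hasattr(a,'round') else a for a in bedfit(P)])
    P=pts(W,[.42,.08,-.02],[.66,.36,.1])
    x,f=flatfit(P,BOX,[(.45,.6),(.15,.3),(-.5,.5)]);print("box",x.round(4),f)
    Rb=R.from_euler('z',x[2]).as_matrix(); Q=(P-[x[0],x[1],0])@Rb; b=Q[(Q[:,0]>.068)&(Q[:,2]>.012)&(Q[:,0]<.13)]
    for y0 in np.arange(-.1,.1,.01):
        m=b[(b[:,1]>=y0)&(b[:,1]<y0+.01)]
        if len(m):print("  y%.2f n%d xmin%.3f xmax%.3f z%.3f"%(y0,len(m),m[:,0].min(),m[:,0].max(),np.median(m[:,2])))
    best=None
    for s in (1,-1):
        L=BOX+[]
        def c(p):
            o=Rb.T; q=(Q-[p[0],p[1],0])@R.from_euler('z',s*np.pi/2+p[2]).as_matrix()
            h=boxes(q,BLK,0); h=np.maximum(h,boxes(Q,BOX,0)); return np.minimum(abs(q[:,2]-h),.012).mean()
        r=DE(c,[(.06,.11),(-.08,.08),(-.2,.2)],seed=1,tol=1e-8); 
        w=Rb@[r.x[0],r.x[1],0]+[x[0],x[1],0]
        print("block s",s,w.round(4),"yaw",x[2]+s*np.pi/2+r.x[2],r.x.round(3),r.fun)
E
python3 e1.py
```

```text
9842 bed [ 0.646  -0.2068  0.0334  0.1769] 0.0033
box [ 0.5203  0.2346 -0.1679] 0.002924192216510959
  y-0.07 n42 xmin0.068 xmax0.103 z0.042
  y-0.06 n48 xmin0.069 xmax0.105 z0.046
  y-0.05 n43 xmin0.068 xmax0.103 z0.046
  y-0.04 n47 xmin0.068 xmax0.105 z0.046
  y-0.03 n44 xmin0.069 xmax0.104 z0.046
  y-0.02 n43 xmin0.068 xmax0.104 z0.046
  y-0.01 n46 xmin0.068 xmax0.104 z0.046
  y-0.00 n41 xmin0.069 xmax0.103 z0.047
  y0.01 n44 xmin0.069 xmax0.104 z0.045
  y0.02 n16 xmin0.068 xmax0.101 z0.023
  y0.03 n40 xmin0.069 xmax0.103 z0.022
  y0.04 n42 xmin0.068 xmax0.102 z0.022
  y0.05 n39 xmin0.068 xmax0.102 z0.022
  y0.06 n21 xmin0.070 xmax0.101 z0.022
block s 1 [0.6011 0.1993 0.    ] yaw 1.4310443590748751 [ 0.086 -0.021  0.028] 0.00216467460646745
block s -1 [0.6014 0.2007 0.    ] yaw -1.7070721058392009 [ 0.086 -0.02   0.032] 0.0026410329146053296
11914 bed [ 0.6466 -0.2103  0.0346  0.1784] 0.0045
box [ 0.5275  0.2326 -0.2009] 0.003926894097014684
  y-0.07 n79 xmin0.068 xmax0.101 z0.030
  y-0.06 n27 xmin0.069 xmax0.099 z0.046
  y-0.05 n23 xmin0.068 xmax0.098 z0.046
  y-0.04 n27 xmin0.068 xmax0.099 z0.045
  y-0.03 n20 xmin0.069 xmax0.097 z0.046
  y-0.02 n20 xmin0.068 xmax0.097 z0.046
  y-0.01 n22 xmin0.069 xmax0.097 z0.046
  y-0.00 n20 xmin0.069 xmax0.097 z0.046
  y0.01 n17 xmin0.068 xmax0.096 z0.046
  y0.02 n4 xmin0.081 xmax0.094 z0.044
  y0.04 n3 xmin0.070 xmax0.083 z0.023
  y0.05 n18 xmin0.068 xmax0.094 z0.022
  y0.06 n13 xmin0.068 xmax0.095 z0.022
block s 1 [0.6019 0.1974 0.    ] yaw 1.372090155603449 [ 0.08  -0.02   0.002] 0.00337698057383579
block s -1 [0.6004 0.2033 0.    ] yaw -1.9692515764433554 [ 0.077 -0.014 -0.198] 0.00364178791441223
```

```bash
cat > poses.py <<'E'
from fit import *
BO=np.array([.6462,-.2080,.0338]); BY=.1775; BR=bedR(BY)
def bed(x,y,z): return BO+BR@[x,y,z]
def tool(Rf,turn=0): # tool square on frame Rf: z=-z, y=+-y
    return quat(Rf@np.diag([-1,1,-1.])@R.from_euler('z',turn).as_matrix())
def flat(yaw): return R.from_euler('z',yaw).as_matrix()
E
python3 - <<'E'
from poses import *
W=np.load("top1.npy")
P=pts(W,[.43,.35,.004],[.66,.52,.2]); print(len(P), P[:,2].max() if len(P) else 0, np.percentile(P,[5,50,95],axis=0).round(3) if len(P) else '')
P=pts(W,[.45,.02,.004],[.58,.12,.2]); print(len(P), P[:,2].max() if len(P) else 0)
for t in (0,np.pi):
    for n,p,q in [("push",[.5,.10,.02],tool(flat(1.403),t)),("grasp",[.601,.199,.012],tool(flat(1.403),t)),
      ("place",bed(-.187,0,.012),tool(BR,t)),("placeup",bed(-.187,0,.12),tool(BR,t)),("pushend",bed(-.141,0,.012),tool(BR,t)),("pushst",bed(-.26,0,.012),tool(BR,t)),
      ("bolt",bed(-.14,-.155,.03),tool(BR,t)),("bolt90",bed(-.14,-.155,.03),tool(BR,t-np.pi/2))]:
        k=kinematics.ik(p,q); print(t,n,np.array(p).round(3),None if k is None else np.round(k,2))
E
```

```text
1600 0.026874029816505995 [[0.437 0.387 0.004]
 [0.498 0.467 0.015]
 [0.646 0.515 0.023]]
32 0.01827943122943987
0 push [0.5  0.1  0.02] None
0 grasp [0.601 0.199 0.012] [ 0.2   0.43  1.55 -0.    1.17 -2.78]
0 place [ 0.47  -0.24   0.091] [-0.52  0.28  1.6  -0.16  1.46 -2.24]
0 placeup [ 0.496 -0.235  0.195] [-0.49  0.25  1.41 -0.15  1.67 -2.24]
0 pushend [ 0.514 -0.232  0.08 ] [-0.48  0.36  1.51 -0.15  1.47 -2.19]
0 pushst [ 0.401 -0.252  0.108] [-0.61  0.15  1.72 -0.17  1.45 -2.32]
0 bolt [ 0.547 -0.383  0.097] [-0.64  0.53  1.22 -0.18  1.55 -2.37]
0 bolt90 [ 0.547 -0.383  0.097] [-0.64  0.53  1.22 -0.18  1.55  2.34]
3.141592653589793 push [0.5  0.1  0.02] [ 0.05  0.19  1.85 -0.    1.11  0.21]
3.141592653589793 grasp [0.601 0.199 0.012] [ 0.2   0.43  1.55 -0.    1.17  0.37]
3.141592653589793 place [ 0.47  -0.24   0.091] [-0.52  0.28  1.6  -0.16  1.46  0.9 ]
3.141592653589793 placeup [ 0.496 -0.235  0.195] [-0.49  0.25  1.41 -0.15  1.67  0.9 ]
3.141592653589793 pushend [ 0.514 -0.232  0.08 ] [-0.48  0.36  1.51 -0.15  1.47  0.95]
3.141592653589793 pushst [ 0.401 -0.252  0.108] [-0.61  0.15  1.72 -0.17  1.45  0.82]
3.141592653589793 bolt [ 0.547 -0.383  0.097] [-0.64  0.53  1.22 -0.18  1.55  0.77]
3.141592653589793 bolt90 [ 0.547 -0.383  0.097] [-0.64  0.53  1.22 -0.18  1.55 -0.8 ]
```

Run:
```python
from poses import *
i=cv2.imread("pics/top1.png")[100:330,60:300]; cv2.imwrite("pics/t1l.png",cv2.resize(i,None,fx=2.5,fy=2.5))
W=np.load("top1.npy");P=pts(W,[.43,.30,-.02],[.70,.56,.2])
for x in np.arange(.43,.70,.02):
    print("%.2f"%x,*["%4.0f"%(1000*np.percentile(m,90)) if len(m:=P[(abs(P[:,0]-x-.01)<.01)&(abs(P[:,1]-y-.01)<.01)][:,2]) else "   -" for y in np.arange(.30,.56,.02)])
```

```text
0.43    2    2    2    3    2    3   18   20   20   25   25   24   23    -
0.45    3    2    2    3    3    3   17   20   20   24   23   24   23    -
0.47   67   67    2    2    2    4   17   19   21   20   22   21   21    -
0.49   67   67    2    2    2    1   18   20   19   19   19   19   20    -
0.51   67   67    4    3    2    3   15   16   18   18   17   19   18    -
0.53   68   68    4    5    3    3    3    3    2    3    3    3    2    -
0.55   67   65    4    4    3    3    4    4    3    5    4    2    3    -
0.57   68   65    3    4    4    4    4    3    9   13    8   14   11    -
0.59    3   12   15    4    7    5    1    6   10   10    8    7    7    -
0.61    2   11   16    5    8   10    2    5    7    6    2    2  144    -
0.63    2    3    3    2    7   12   16    4    3    3    3    2  150    -
0.65    3    4    4    2    4    9    8    6    8    8    3  148  152    -
0.67    3    2    3    3    2    4    3    8   14   12    3  150  151    -
0.69    1    2    3    3    4    2    2    6   17    3  148  152   80    -
```

View pics/t1l.png

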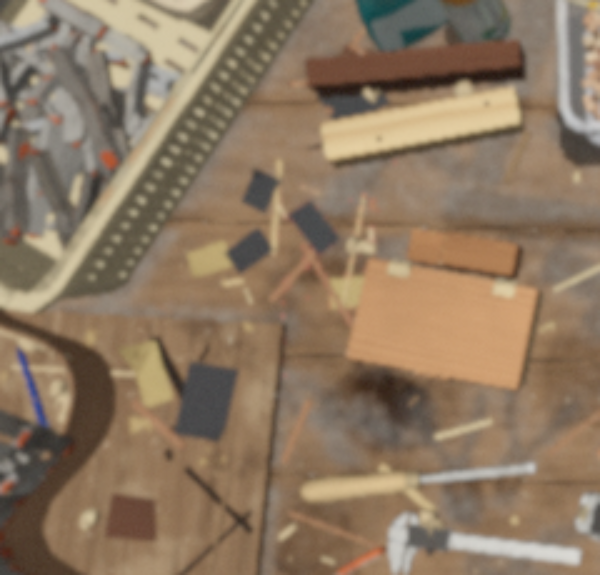

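Run:
```python
from poses import *
c=np.array([.5203,.2346,0]);B=flat(-.168); q=tool(flat(1.403),np.pi)
b=lambda x,y,z:(c+B@[x,y,0]+[0,0,z]).tolist()
env.reach(b(-.01,.135,.13),q); env.gripper_to(.05)
env.movel(b(-.01,.135,.022),vel=.2)
for y in (.06,.02,-.035):
    env.movel(b(-.01,y,.022),vel=.08); o=env.get_obs(); print(o["t"],o["tool_pos"].round(3),o["force"].round(1),o["grip_width"])
env.movel(b(-.01,0,.022),vel=.2);env.movel(b(-.01,0,.16),vel=.25); env.gripper_to(.075)
p=cams.camera("top");W=cloud(p);save(p,"t2.png")
P=pts(W,[.40,-.03,-.02],[.66,.36,.1])
x,f=flatfit(P,BOX,[(.42,.58),(.03,.2),(-.5,.5)]);print("box",x.round(4),f)
Q=P[(P[:,1]>.12)]
# keep only points outside the box
Qb=(Q-[x[0],x[1],0])@flat(x[2]); Q=Q[~((abs(Qb[:,0])<.066)&(abs(Qb[:,1])<.102))&(Q[:,2]<.055)&(Q[:,0]>.52)]
print("block",*flatfit(Q,BLK,[(.57,.64),(.16,.24),(1.1,1.7)]),env.get_obs()["t"])
```

```text
4.4417 [0.52  0.296 0.022] [-0.7  0.7 -0.8] 0.05011938215920474
5.0917 [0.514 0.256 0.022] [ 0.1  0.4 -0.6] 0.05039820990089986
5.925 [0.505 0.202 0.022] [-0.9  0.7 -0.1] 0.049624668901489644
box [ 0.4959  0.0917 -0.1751] 0.0026572668068684255
block [0.60126934 0.19919718 1.42504155] 0.001978364390519194 7.3667
```

```bash
cat > s3.py <<'E'
from poses import *
q=tool(flat(1.425),np.pi); g=np.array([.6013,.1992,0])+flat(1.425)@[.015,0,0]
env.reach((g+[0,0,.12]).tolist(),q)
env.movel((g+[0,0,.014]).tolist(),vel=.15)
env.gripper_to(.0); o=env.get_obs(); print(o["grip_width"],o["grasp_force"],o["force"])
env.movel((g+[0,0,.22]).tolist(),vel=.2)
o=env.get_obs(); print(o["t"],o["grip_width"],o["force"].round(2),o["ft_torque"].round(2))
p=cams.camera("scene");save(p,"s3.png")
q2=tool(BR,np.pi)
env.reach(bed(-.185+.015,0,.12).tolist(),q2)   # tongue tip over x=-.0975
o=env.get_obs(); print(o["t"],o["tool_pos"],o["grip_width"])
p=cams.camera("top");W=cloud(p);np.save("top3.npy",W);save(p,"t3.png")
p=cams.camera("wrist");save(p,"w3.png")
i=p["frame"][:,:,::-1]; j=cv2.resize(cv2.imread("pics/t3.png")[150:300,340:480],(400,400))
cv2.imwrite("pics/c3.png",np.hstack([cv2.resize(i,(400,400))[:, :],j]))
E
python3 s3.py
```

```text
0.03754998071124426 61.09027862548828 [-0.59063763  0.63419473  6.86130606]
10.325 0.037319586720352134 [-0.02  0.19 -1.64] [-0.    0.02 -0.01]
12.0417 [ 0.51286966 -0.23119784  0.19148183] 0.036996202761984835
```

View pics/c3.png

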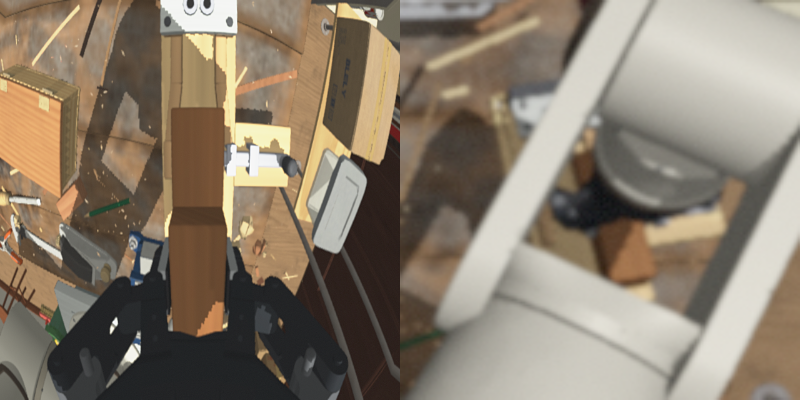

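```bash
cat > s4.py <<'E'
from poses import *
n=BR[:,2]
env.movel(bed(-.170,0,.03).tolist(),vel=.15)
f0=env.get_obs()["force"]
for z in np.arange(.020,.008,-.001):
    env.movel(bed(-.170,0,z).tolist(),vel=.05); f=(env.get_obs()["force"]-f0)@n
    print(round(z,4),round(f,1),end='; ')
    if f>6: break
env.gripper_to(.055)
env.movel(bed(-.170,0,.11).tolist(),vel=.2)
env.movel(bed(-.265,0,.10).tolist(),vel=.2)
env.gripper_to(0)
p=cams.camera("wrist");save(p,"w4.png"); print(env.get_obs()["t"])
E
python3 s4.py
```

```text
0.02 -0.1; 0.019 0.7; 0.018 -0.0; 0.017 -0.8; 0.016 0.8; 0.015 6.8; 16.675
```

View pics/w4.png

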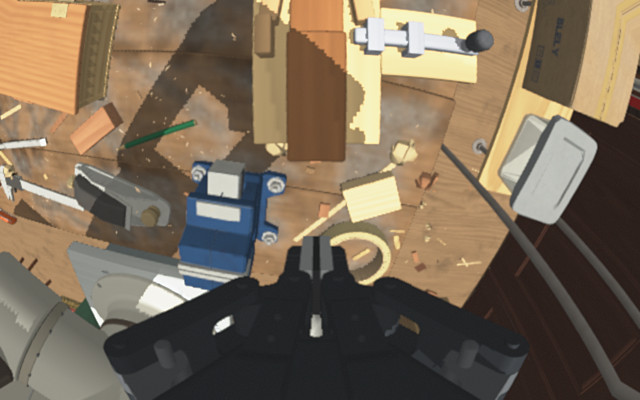

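```bash
cat > s5.py <<'E'
from poses import *
P=pts(np.load("top1.npy"),[.30,-.36,.03],[.42,-.1,.4]); print("near high end:",len(P),P[:,2].max(),P[:,1].max() and np.percentile(P[:,1],[0,100]))
Pc=pts(np.load("top1.npy"),[.32,-.30,.06],[.41,-.19,.4]); print(len(Pc), Pc.max(0) if len(Pc) else '')
if len(Pc)>20: raise SystemExit
x_=BR[:,0]
env.movel(bed(-.265,0,.012).tolist(),vel=.15)
f0=env.get_obs()["force"]
X=list(np.arange(-.245,-.150,.012))+list(np.arange(-.149,-.128,.0015))
for x in X:
    env.movel(bed(x,0,.012).tolist(),vel=.08 if x<-.15 else .03); f=-(env.get_obs()["force"]-f0)@x_
    print(round(x,4),round(f,1),end='; ')
    if f>15: break
o=env.get_obs();print("\nbed pos",(BR.T@(o["tool_pos"]-BO)).round(4),o["t"])
E
python3 s5.py
```

```text
near high end: 876 0.12294867497717721 [-0.20089317 -0.13579562]
81 [ 0.36677325 -0.1900033   0.11912416]
```

```bash
sed -i '/raise/d;s/bed(-.265,0,.012)/bed(-.258,0,.012)/' s5.py; sed -i 's/^x_=/env.movel(bed(-.258,0,.10).tolist())\nx_=/' s5.py; python3 s5.py
```

```text
near high end: 876 0.12294867497717721 [-0.20089317 -0.13579562]
81 [ 0.36677325 -0.1900033   0.11912416]
-0.245 1.9; -0.233 -0.5; -0.221 1.5; -0.209 1.2; -0.197 1.1; -0.185 0.9; -0.173 1.4; -0.161 0.7; -0.149 1.3; -0.1475 0.9; -0.146 0.9; -0.1445 2.0; -0.143 0.9; -0.1415 1.9; -0.14 1.0; -0.1385 8.6; -0.137 24.8; 
bed pos [-1.391e-01 -1.000e-04  1.200e-02] 22.6167
```

```bash
cat > s6.py <<'E'
from poses import *
env.movel(bed(-.150,0,.012).tolist(),vel=.1)
env.movel(bed(-.165,0,.12).tolist(),vel=.2)
env.reach(bed(-.19,-.10,.12).tolist(),tool(BR,np.pi))
p=cams.camera("wrist");save(p,"w6.png")
for d in outline_of(p,"bolt_knob")[:2]: print(d["score"],d["bbox"])
K=np.array(p["camera_matrix"]);A=rot(p["attitude"]);O=np.array(p["origin"])
def proj(w):
    c=A.T@(w-O); t=np.arctan2(np.hypot(c[0],c[1]),c[2]); a=np.arctan2(c[1],c[0])
    return (K[0,2]+K[0,0]*t*np.cos(a),K[1,2]+K[1,1]*t*np.sin(a))
i=p["frame"][:,:,::-1].copy()
for b in [(-.14,-.121,.05),(-.14,-.033,.018),(-.13,-.019,.046),(-.13,.019,.046),(-.222,-.05,0),(-.222,.05,0),(-.002,0,.036)]:
    u=proj(bed(*b)); cv2.circle(i,(int(u[0]),int(u[1])),3,(0,0,255),1); print(b,np.round(u))
cv2.imwrite("pics/w6m.png",i); print(env.get_obs()["t"])
E
python3 s6.py
```

```text
0.59 [226.5, 123.4, 120.9, 19.0]
(-0.14, -0.121, 0.05) [345. 138.]
(-0.14, -0.033, 0.018) [231. 136.]
(-0.13, -0.019, 0.046) [202. 127.]
(-0.13, 0.019, 0.046) [157. 130.]
(-0.222, -0.05, 0) [260. 223.]
(-0.222, 0.05, 0) [163. 221.]
(-0.002, 0, 0.036) [187. -29.]
24.1833
```

View pics/w6m.png

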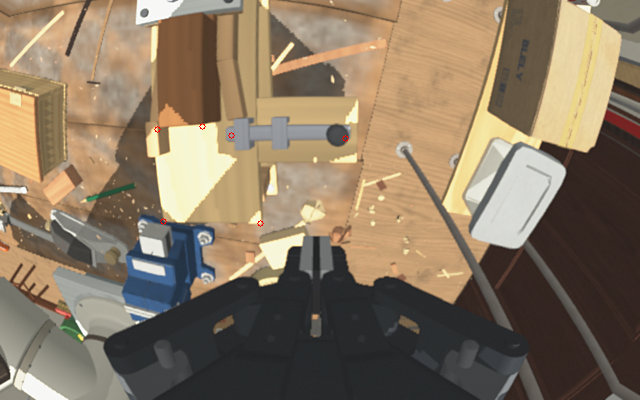

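```bash
cat > s7.py <<'E'
from poses import *
y_=BR[:,1]
env.movel(bed(-.138,-.160,.10).tolist(),vel=.2)
env.movel(bed(-.138,-.160,.033).tolist(),vel=.15)
f0=env.get_obs()["force"]
for y in list(np.arange(-.15,-.095,.01))+list(np.arange(-.095,-.066,.0015)):
    env.movel(bed(-.138,y,.033).tolist(),vel=.08 if y<-.096 else .03); f=-(env.get_obs()["force"]-f0)@y_
    print(round(y,4),round(f,1),end='; ')
    if f>14: break
o=env.get_obs();print("\nbed pos",(BR.T@(o["tool_pos"]-BO)).round(4),o["t"])
env.movel(bed(-.138,y-.012,.033).tolist(),vel=.1)
env.movel(bed(-.138,y-.012,.13).tolist(),vel=.2)
env.reach(bed(-.24,-.03,.14).tolist(),tool(BR,np.pi))
p=cams.camera("wrist");save(p,"w7.png");p=cams.camera("scene");save(p,"s7.png");np.save("s7.npy",cloud(p))
cv2.imwrite("pics/s7c.png",cv2.resize(p["frame"][120:330,210:420,::-1],(560,560),interpolation=cv2.INTER_CUBIC))
E
python3 s7.py
```

```text
-0.15 1.8; -0.14 1.1; -0.13 1.3; -0.12 1.5; -0.11 0.9; -0.1 1.5; -0.095 1.3; -0.0935 1.5; -0.092 2.1; -0.0905 1.3; -0.089 1.9; -0.0875 2.5; -0.086 1.8; -0.0845 2.7; -0.083 10.0; -0.0815 18.8; 
bed pos [-0.1381 -0.0834  0.0333] 29.5583
```

View pics/w7.png

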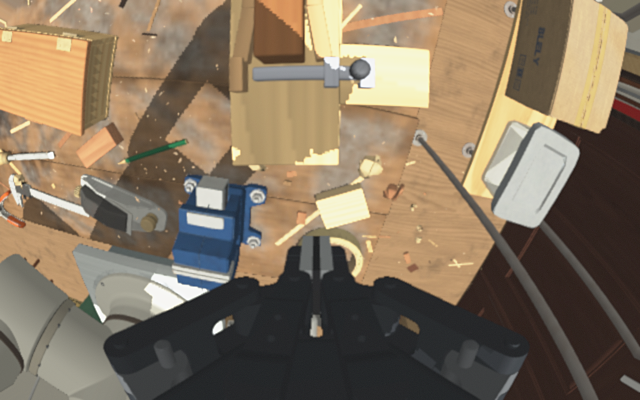

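View pics/s7c.png

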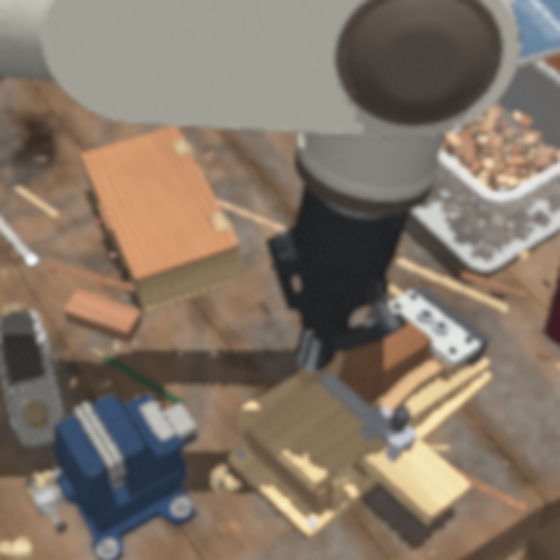

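```bash
python3 -c "
from poses import *
o=env.get_obs();print(o['t'],o['force']);print(job.finish_job())"
```

```text
31.1083 [-0.7733272  -0.44172516  0.33243358]
the job is handed in; nothing more can be done
None
```

The job is handed in at 31 s of the 61 s allowed: the box was slid aside and stays upright, the block is home against the stop under the drill plate, the bolt is fully across behind it, and the glue bottle was not touched.

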